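# Feed a sample pot down the lane to the escapement stop

### The job

Load the sample pot into the feed lane: stand it upright in the wide upper end, then push it down the lane, past the two sprung ball plungers, until it sits home and stays against the sprung stop. Push gently: feel for the stop and do not drive it back to its trip point. Leave the pot there and do not disturb the amber vial and the small black box near it.

Things in the scene. Friction and masses are not known exactly. Their poses are not given: they have to be found in the camera images.
- pot_center (a point): centre (half-way up, on the axis) of the closed sample pot standing at the left: clear, with a steel slug inside at the bottom, 59 mm tall, 107 to 215 g, with a round blue screw lid 51 mm across that takes the top 14 mm (45 to 59 mm above its foot); the body below tapers from 46 mm to 40 mm at the foot. z is its upward axis. Lift it and push it by the lid
- lane: the feed lane, a straight white-floored channel with bare steel walls on a fixed stand, falling from left to right at 7 degrees. Origin: middle of the floor's top face at the upper end; x points down the lane along the floor, y across, z square to the floor. 340 mm long; walls 18 mm high. At a friction of about 0.18 a pot just stays where it is put, and does not tip when pushed by the lid
- lane_load (a point): the point on the lane floor, on its centre line 45 mm from the upper end, where the pot is to be set. Here the walls flare: 47 mm apart inside from 55 mm on, widening to about 67 mm at the upper end, where a 6 mm high lip closes the floor
- lane_end (a point): middle of the floor at the lane's lower end. The grey escapement head is clamped on the lane between, at a place set by hand and not measured: its ball plungers are 130 to 190 mm from the lane's origin. Its cheeks reach from 12 mm before the plungers to 76 mm after, 66 mm high, 63 mm apart, joined by a hold-down bar over the pot's path (61 to 66 mm up), so the pot must be pushed from behind; its top is 75 mm up
- plunger_l (a joint): how far one of the two ball plungers is pressed out of the lane, m: 0 at rest, 0.006 as the lid's middle passes, about 0.004 at home. Low-friction 16 mm balls, 48 mm above the floor, 39 mm apart at rest. Passing them takes a push of up to 5 to 8 N, most with the pot 14 mm before them, none just past them: then they press it on to the stop. Home, the pot's axis is about 12 mm past them
- stop (a joint): how far the sprung stop is pressed back down the lane, m: 0 when free. A rubber-faced steel plate 40 mm wide, 38 to 62 mm above the floor, just behind the plungers; its spring has 3.2 N per mm and is damped. It reads about 0.0008 to 0.0025 with the pot at home and nothing else pushing, and trips at 0.006 (some 15 N pushed on the pot), which must not happen
- amber_vial: a small brown vial with a black cap, 22 mm in diameter and 50 mm tall, standing near the pot; origin at its foot. Leave it alone
- cell_case: a small black box with a pale label, 47 x 58 mm and 28 mm high, lying near the pot; origin at the middle of its underside. Leave it alone
Mind the look-alikes: they are no part of the job. There is more than one size of the part that bears pot_center; the job needs the largest.

How it is judged:
By the outcome, as a careful person would: the job done as asked, in the order asked, and still so for the second after the job is handed in, with the robot touching nothing.
It also fails if it takes over 64 s, if anything falls off the work surface, if the arm or the gripper's body presses on something with over 40 N, if the wrist force passes 120 N, or if a joint passes its speed limit or range.

### The arm

A 6-joint arm with a two-finger parallel gripper is mounted at the origin on a cart in front of the work surface, level with it; the furniture and walls round the work are solid. World frame = base frame: x ahead of the robot, y to its left, z up, the work surface at z = 0. Lengths are in m, angles in rad, forces in N, time in s.
With the tool pointing down it reaches from about 0.35 to 0.725 m from the base axis. Payload 6 kg.
Tool frame: the origin (TCP) lies at the very end of the fingers, on their centre line; the grasp point (between the pads) lies arm.hold_point_z behind it (arm.hold_point_z is the distance from the TCP to the grasp point, in m); z points along the fingers, y is the line along which they close (so a half turn about z gives the same grasp; the last joint's range is limited). The gripper opens to 85 mm and grips with 20 to 120 N. Pads are 22 mm wide; open, the fingers measure 114 mm over their backs; the gripper's body (76 mm by 85 mm) begins 54 mm behind the grasp point. The pads swing forward as they close: fully open they stand 13 mm farther back than shut.
Start: joints at [-0.995, 0.04, 0.085, 0, -1.615, -0.334], TCP at [0.144, -0.583, 0.231] pointing down, gripper open.
Joint ranges: [-2.56, 2.56], [-1.29, 2.01], [-1.08, 1.49], [-3.29, 1.98], [-2.81, -0.18], [-2.99, 2.99]. Speed limits (rad/s): [2.57, 2.57, 3.01, 3.14, 3.14, 3.14].

### API

Orientations are given as a unit quaternion [w, x, y, z].
In Python, from plant import arm gives the robot as it stands.
- The arm moves only by the tool jog_arm, never from a script. Its argument "motion" is a list of rows, each an object of numbers: "gripper": the finger opening in cm, from 0 to 8.54; "dx", "dy", "dz": the shift along the tool's x, y, z in cm; "ax", "ay", "az": the turn, a rotation vector about the tool's x, y, z in degrees. A call has 1 to 20 rows; each row is the pose to reach, as a shift and turn from the pose commanded when the call began, along the tool's axes at that moment; what a row does not reach only later rows make up. A row lasts 1/8 s, in which the tool goes at most 62.5 mm and 10.7 degrees, less where a joint would pass 70% of its speed; a pose out of reach is approached as far as the arm can. A call with a gripper value outside its range is refused whole. The fingers move at their own pace and stop on an object; "force" is the grip in N (left out, the last holds). Time passes only in rows, so rows that repeat a pose let the fingers close. It gives the time, the measured TCP pose, the force, the opening and the grip force at its end, in the units of the state.
- arm.sense(): the state, without advancing time (a new reading comes with each control period).
- arm.grab_frame(name): name is "scene" or "top" or "wrist"; returns a dict with "pixels" (480x640x3 uint8, blue, green, red), "camera_matrix" (3x3 intrinsics, pixels), "dist_coeffs" ([k1, k2, p1, p2, k3] as OpenCV has them; the pictures are not rectified), "world_from_camera" (4x4, takes a point from camera to world coordinates). Camera axes: x right, y down, z forward; pixel columns grow to the right and rows downward; lengths in m; the calibration is good to about 2 mm. A picture is of the moment at which its call begins. There is no depth.
- arm.hand_in(): hands the job in; it is judged then, once.
The state is a dict: "time_s": time; "joint_pos": joint angles; "joint_velocities": joint speeds; "effort": joint torques, N m; "ee_pos": TCP position; "orientation": TCP orientation; "wrist_force": force on the tool from outside, world axes, zero at the start; "ft_torque": the same for the moment, N m; "gripper_width": opening from 0.0 (shut) to 1.0 (fully open); "gripper_force": force on a finger pad.
Only numpy, scipy, OpenCV 4.12 (cv2) and the standard library are available. Lean on these libraries where they do the work, as an engineer would, in place of code of your own. Each camera call takes 0.05 s, during which the arm holds its last target. There are 200 camera calls.

## Working session

There is one attempt and no reset: what is moved stays moved. The work goes in short steps, Python scripts to look and compute and a tool call to move; the robot and the scene stay as the last step left them, time stands still between calls to the robot, and variables do not carry over. Pictures are saved under pics/ and viewed, at most 10 in all, crops included, and the job is handed in when it is done.

Besides the shell and the picture viewer there is one more tool, called after "Emit:" by a JSON object that holds its "name" and its "arguments". jog_arm: Moves the arm, as the interface text tells. Its arguments: {"type":"object","properties":{"motion":{"type":"array","items":{"type":"object","properties":{"gripper":{"type":"number"},"dx":{"type":"number"},"dy":{"type":"number"},"dz":{"type":"number"},"ax":{"type":"number"},"ay":{"type":"number"},"az":{"type":"number"}}}},"force":{"type":"number"}},"required":["motion"]}

```bash
mkdir -p pics; ls; python3 - <<'E'
from plant import arm
import cv2,numpy as np,json
s=arm.sense();print(s['ee_pos'],s['orientation'],s['gripper_width'],arm.hold_point_z)
C={}
for n in("scene","top"):
    f=arm.grab_frame(n);cv2.imwrite(f'pics/{n}0.png',f['pixels'])
    print(n,np.round(f['world_from_camera'],3).tolist(),np.round(f['camera_matrix'],1).tolist(),f['dist_coeffs'])
E
```

```text
pics
[ 0.14364755 -0.58220531  0.23025831] [-1.86805558e-04 -1.20604878e-01  9.92700177e-01  8.86881900e-04] 0.9983796316295631 0.0187
scene [[-0.762, -0.414, 0.497, 0.074], [-0.647, 0.468, -0.602, 0.666], [0.017, -0.781, -0.625, 0.656], [0.0, 0.0, 0.0, 1.0]] [[434.5, 0.0, 319.3], [0.0, 434.5, 240.4], [0.0, 0.0, 1.0]] [0.00914534 0.         0.         0.         0.        ]
top [[0.01, -0.998, 0.069, 0.459], [-1.0, -0.009, 0.009, 0.121], [-0.009, -0.069, -0.998, 1.256], [0.0, 0.0, 0.0, 1.0]] [[575.3, 0.0, 316.5], [0.0, 575.3, 234.4], [0.0, 0.0, 1.0]] [-0.06639612  0.          0.          0.          0.        ]
```

View pics/scene0.png

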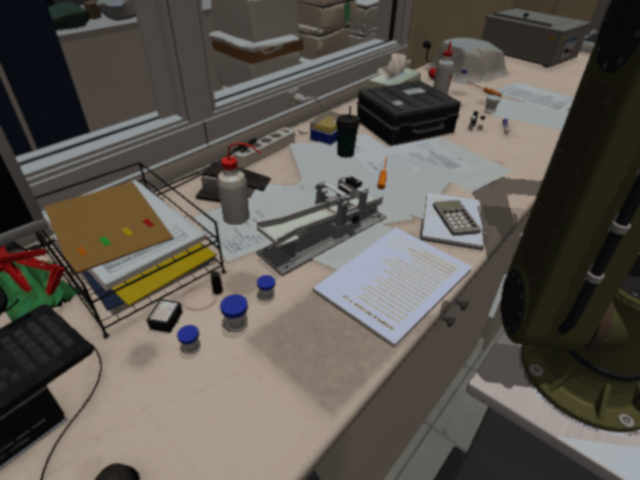

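View pics/top0.png

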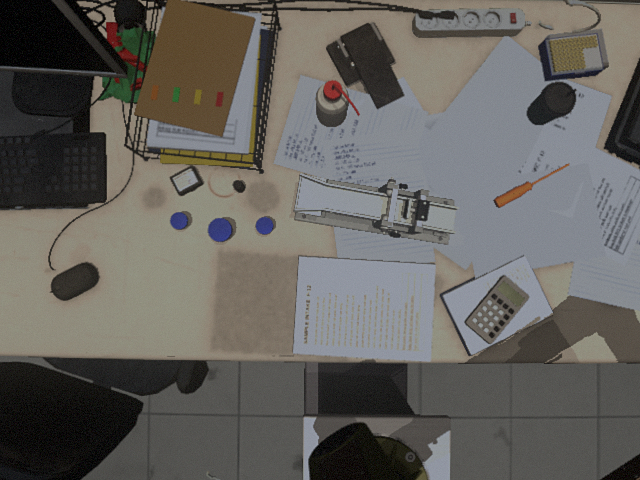

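The top view shows three blue-lidded pots, the largest at (221,230); in scene it is at (234,305). The lane runs from (297,197) to (455,222) in top. Enlarging both.

```bash
python3 - <<'E'
import cv2,numpy as np
t=cv2.imread('pics/top0.png');s=cv2.imread('pics/scene0.png')
a=cv2.resize(t[170:250,285:465],None,fx=4.4,fy=4.4,interpolation=cv2.INTER_CUBIC)[:, :800]
b=cv2.resize(s[170:275,250:390],None,fx=2.3,fy=2.3,interpolation=cv2.INTER_CUBIC)
b=cv2.resize(s[170:275,250:400],(343,240),interpolation=cv2.INTER_CUBIC)
c=cv2.resize(s[260:360,140:290],(360,240),interpolation=cv2.INTER_CUBIC)
o=np.zeros((600,800,3),np.uint8);o[:352,:a.shape[1]]=a;o[356:596,:343]=b;o[356:596,350:710]=c
o=cv2.convertScaleAbs(o,alpha=1.3)
cv2.imwrite('pics/c1.png',o)
E
```

```text
(no output)
```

View pics/c1.png

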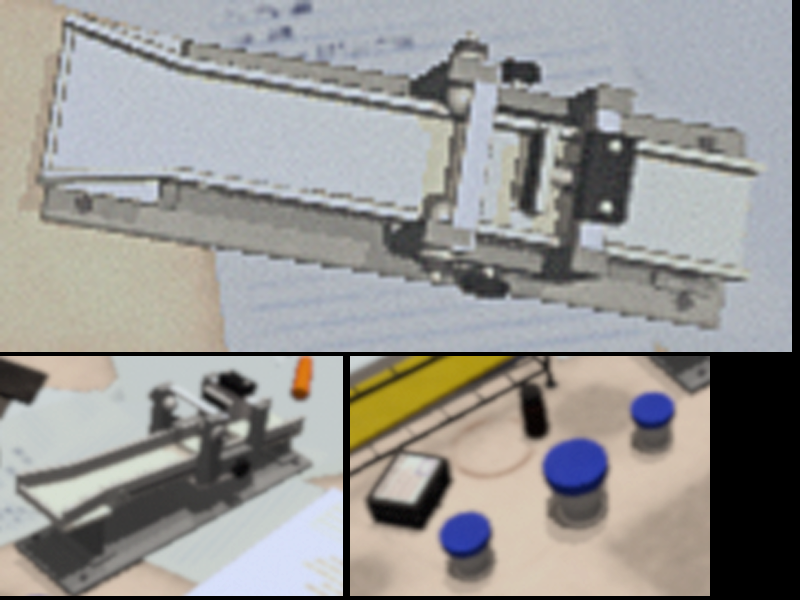

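The enlarged view gives the lane wall corners in top at (294.8,211), (300.5,174), (458,208), (454,232.5) and in scene at (258,224), (278,241.7), (382,197). The big pot's lid centre in scene is at about (233.8,304.6). Next is a fit of the lane and the pot.

```bash
cat > h.py <<'E'
from plant import arm
import cv2,numpy as np
from scipy.optimize import least_squares
from scipy.spatial.transform import Rotation as R
def proj(f,P):
    T=np.linalg.inv(f['world_from_camera'])
    return cv2.projectPoints(np.atleast_2d(P).astype(float),cv2.Rodrigues(T[:3,:3])[0],T[:3,3],np.array(f['camera_matrix']),np.array(f['dist_coeffs']))[0][:,0]
def laneR(yaw): return (R.from_euler('z',yaw)*R.from_euler('y',7,degrees=True))
def cur():
    s=arm.sense();q=s['orientation'];return np.array(s['ee_pos']),R.from_quat(np.r_[q[1:],q[0]]),s
def go(p,Rt):
    p0,R0,s=cur();d=R0.inv().apply(np.array(p)-p0)*100;a=(R0.inv()*Rt).as_rotvec(degrees=True)
    print('d cm',np.round(d,2),'a deg',np.round(a,2))
def tool(Rl,flip=1): # tool z = -lane z, tool x = flip*lane x
    L=Rl.as_matrix();x=flip*L[:,0];z=-L[:,2];return R.from_matrix(np.c_[x,np.cross(z,x),z])
E
cat > fit.py <<'E'
from h import *
ft=arm.grab_frame('top');fs=arm.grab_frame('scene')
W=np.array([[0,-.0345,.018],[0,.0345,.018],[.34,.0245,.018],[.34,-.0245,.018]])
T=np.array([[294.8,211],[300.5,174],[458,208],[454,232.5]])
S=np.array([[278.4,241.7],[258,224.2],[382,197.1]])
def r(v):
    P=laneR(v[3]).apply(W)+v[:3]
    return np.r_[(proj(ft,P)-T).ravel(),(proj(fs,P[[0,1,3]])-S).ravel()]
o=least_squares(r,[.5,.16,.08,-1.7],loss='soft_l1');print('lane',o.x,np.round(o.fun,1))
hs=cv2.cvtColor(ft['pixels'],cv2.COLOR_BGR2HSV);m=cv2.inRange(hs,(105,120,40),(130,255,255))
n,_,st,c=cv2.connectedComponentsWithStats(m)
for i in range(1,n):
    if st[i,4]>80: print(st[i],c[i])
hs=cv2.cvtColor(fs['pixels'],cv2.COLOR_BGR2HSV);m=cv2.inRange(hs,(105,120,40),(130,255,255))
n,_,st,c2=cv2.connectedComponentsWithStats(m)
for i in range(1,n):
    if st[i,4]>80: print('s',st[i],c2[i])
def solve(t,s,z):
    g=lambda v:np.r_[(proj(ft,[v[0],v[1],z])-t).ravel(),(proj(fs,[v[0],v[1],z])-s).ravel()]
    q=least_squares(g,[.45,.32]);print('pot',q.x,q.fun)
solve([221,230],[233.8,304.6],.057)
E
python3 fit.py
```

```text
lane [ 0.62389032  0.17377904  0.07268453 -1.71670305] [-0.  -1.4 -0.4  2.4 -0.2  0.9  0.6 -0.8 -0.4 -1.9  0.7  0.5 -0.2  0.5]
[171 213  17  16 213] [178.61032864 220.42723005]
[256 217  17  17 215] [264.23255814 225.38139535]
[209 218  22  23 402] [219.60199005 229.45273632]
s [312 131  25  12 187] [323.17647059 136.79679144]
s [258 276  16  14 186] [265.48924731 282.37096774]
s [221 295  26  23 466] [233.53862661 305.93562232]
s [178 326  20  18 279] [187.64516129 334.31182796]
pot [0.54801468 0.33578601] [-1.54140704  0.380579    0.61586354 -1.59730769]
```

```bash
python3 - <<'E'
from h import *
V=tool(R.from_euler('z',-1.717))
go([.5,-.15,.26],V);go([.548,.335,.20],V)
E
```

```text
d cm [-44.95  33.45  -2.9 ] a deg [ 6.000e-02  3.000e-02 -6.777e+01]
d cm [-61.22  79.38   3.15] a deg [ 6.000e-02  3.000e-02 -6.777e+01]
```

Emit:
{"name": "jog_arm", "arguments": {"motion": [{"dx":-45,"dy":33,"dz":-2.9,"az":-30},{"dx":-45,"dy":33,"dz":-2.9,"az":-30},{"dx":-45,"dy":33,"dz":-2.9,"az":-30},{"dx":-45,"dy":33,"dz":-2.9,"az":-40},{"dx":-45,"dy":33,"dz":-2.9,"az":-50},{"dx":-45,"dy":33,"dz":-2.9,"az":-60},{"dx":-45,"dy":33,"dz":-2.9,"az":-67.8},{"dx":-45,"dy":33,"dz":-2.9,"az":-67.8},{"dx":-45,"dy":33,"dz":-2.9,"az":-67.8},{"dx":-61.2,"dy":79.4,"dz":0,"az":-67.8},{"dx":-61.2,"dy":79.4,"dz":3,"az":-67.8},{"dx":-61.2,"dy":79.4,"dz":3,"az":-67.8},{"dx":-61.2,"dy":79.4,"dz":3,"az":-67.8},{"dx":-61.2,"dy":79.4,"dz":3,"az":-67.8},{"dx":-61.2,"dy":79.4,"dz":3,"az":-67.8},{"dx":-61.2,"dy":79.4,"dz":3,"az":-67.8},{"dx":-61.2,"dy":79.4,"dz":3,"az":-67.8},{"dx":-61.2,"dy":79.4,"dz":3,"az":-67.8},{"dx":-61.2,"dy":79.4,"dz":3,"az":-67.8},{"dx":-61.2,"dy":79.4,"dz":3,"az":-67.8}]}}

```text
$.motion[0]: bad value
```

```bash
python3 - <<'E'
from h import *
f=arm.grab_frame('wrist');cv2.imwrite('pics/w1.png',f['pixels'])
print(np.round(f['world_from_camera'],3),f['camera_matrix'],f['dist_coeffs'])
p,q,s=cur();print(p,q.as_euler('xyz',degrees=True),s['wrist_force'],s['joint_pos'])
E
```

```text
[[-0.24   0.921  0.308  0.064]
 [ 0.971  0.227  0.078 -0.602]
 [ 0.002  0.318 -0.948  0.373]
 [ 0.     0.     0.     1.   ]] [[338.63953274   0.         317.21104139]
 [  0.         338.63953274 237.13014802]
 [  0.           0.           1.        ]] [-0.00340318  0.          0.          0.          0.        ]
[ 0.14367787 -0.58238555  0.23082113] [ 1.79951098e+02 -5.95153762e-03 -1.66143643e+02] [ 0.07623148 -0.37394246  0.49426123] [-9.95286584e-01  4.04985891e-02  8.43729275e-02 -1.81567540e-04
 -1.61551111e+00 -3.33678768e-01]
```

View pics/w1.png

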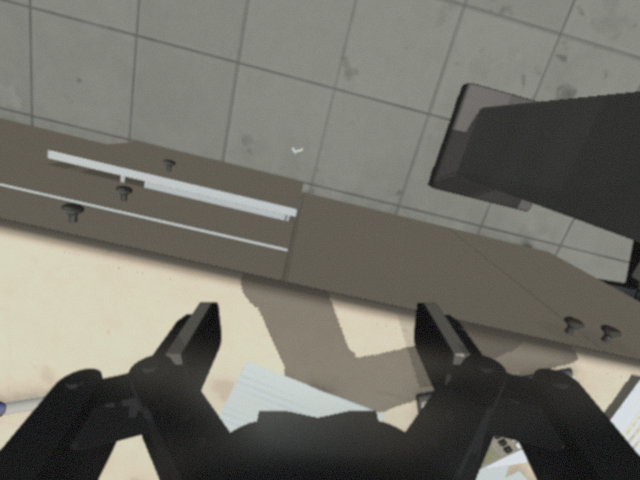

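The wrist view before the move shows only the cart edge and floor. The move was refused, possibly for its size, so I'll try smaller shifts.

Emit:
{"name": "jog_arm", "arguments": {"motion": [{"dx":-20,"dy":10,"dz":-2.9,"az":-30},{"dx":-20,"dy":15,"dz":-2.9,"az":-30},{"dx":-25,"dy":20,"dz":-2.9,"az":-30},{"dx":-30,"dy":25,"dz":-2.9,"az":-40},{"dx":-30,"dy":30,"dz":-2.9,"az":-50},{"dx":-30,"dy":30,"dz":-2.9,"az":-60},{"dx":-30,"dy":30,"dz":-2.9,"az":-67.8},{"dx":-30,"dy":30,"dz":-2.9,"az":-67.8},{"dx":-30,"dy":30,"dz":-2.9,"az":-67.8}]}}

```text
$.motion[0]: bad value
```

Emit:
{"name": "jog_arm", "arguments": {"motion": [{"dx":-6,"dy":3,"dz":-1,"az":-10,"gripper":8.5},{"dx":-10,"dy":8,"dz":-2,"az":-20,"gripper":8.5},{"dx":-14,"dy":12,"dz":-3,"az":-30,"gripper":8.5},{"dx":-19,"dy":16,"dz":-3,"az":-40,"gripper":8.5},{"dx":-24,"dy":20,"dz":-3,"az":-50,"gripper":8.5}]}}

```text
$.motion[0]: bad value
```

Emit:
{"name": "jog_arm", "arguments": {"motion": [{"gripper":8.5,"dx":-6,"dy":3,"dz":-1,"ax":0,"ay":0,"az":-10},{"gripper":8.5,"dx":-10,"dy":8,"dz":-2,"ax":0,"ay":0,"az":-20}]}}

```text
time_s: 0.5
ee_pos: [0.2193, -0.4863, 0.249]
orientation: [-0.0, -0.293, 0.956, 0.001]
wrist_force: [0.3, 0.0, 0.5]
gripper_width: 0.995
gripper_force: 0.0
```

All seven fields are required.

```bash
python3 - <<'E'
from h import *
V=tool(R.from_euler('z',-1.717))
go([.5,-.15,.26],V);go([.548,.335,.20],V)
E
```

```text
d cm [-42.1   12.11  -1.08] a deg [  0.14   0.05 -47.52]
d cm [-73.27  49.56   5.01] a deg [  0.14   0.05 -47.52]
```

Emit:
{"name": "jog_arm", "arguments": {"motion": [{"gripper":8.5,"dx":-42,"dy":12,"dz":-1,"ax":0,"ay":0,"az":-47.5},{"gripper":8.5,"dx":-42,"dy":12,"dz":-1,"ax":0,"ay":0,"az":-47.5},{"gripper":8.5,"dx":-42,"dy":12,"dz":-1,"ax":0,"ay":0,"az":-47.5},{"gripper":8.5,"dx":-42,"dy":12,"dz":-1,"ax":0,"ay":0,"az":-47.5},{"gripper":8.5,"dx":-42,"dy":12,"dz":-1,"ax":0,"ay":0,"az":-47.5},{"gripper":8.5,"dx":-42,"dy":12,"dz":-1,"ax":0,"ay":0,"az":-47.5},{"gripper":8.5,"dx":-73.3,"dy":49.5,"dz":2,"ax":0,"ay":0,"az":-47.5},{"gripper":8.5,"dx":-73.3,"dy":49.5,"dz":5,"ax":0,"ay":0,"az":-47.5},{"gripper":8.5,"dx":-73.3,"dy":49.5,"dz":5,"ax":0,"ay":0,"az":-47.5},{"gripper":8.5,"dx":-73.3,"dy":49.5,"dz":5,"ax":0,"ay":0,"az":-47.5},{"gripper":8.5,"dx":-73.3,"dy":49.5,"dz":5,"ax":0,"ay":0,"az":-47.5},{"gripper":8.5,"dx":-73.3,"dy":49.5,"dz":5,"ax":0,"ay":0,"az":-47.5},{"gripper":8.5,"dx":-73.3,"dy":49.5,"dz":5,"ax":0,"ay":0,"az":-47.5},{"gripper":8.5,"dx":-73.3,"dy":49.5,"dz":5,"ax":0,"ay":0,"az":-47.5},{"gripper":8.5,"dx":-73.3,"dy":49.5,"dz":5,"ax":0,"ay":0,"az":-47.5},{"gripper":8.5,"dx":-73.3,"dy":49.5,"dz":5,"ax":0,"ay":0,"az":-47.5}]}}

```text
time_s: 2.5
ee_pos: [0.5506, 0.3346, 0.1975]
orientation: [-0.002, -0.653, 0.757, 0.0]
wrist_force: [-0.5, -0.4, -0.5]
gripper_width: 0.997
gripper_force: 0.0
```

```bash
python3 - <<'E'
from h import *
f=arm.grab_frame('wrist');cv2.imwrite('pics/w2.png',f['pixels'])
print(np.round(f['world_from_camera'],3))
p,q,s=cur();print(p,q.as_euler('xyz',degrees=True),s['wrist_force'],s['joint_pos'])
print(proj(f,[[.548,.336,.059]]))
E
```

```text
[[-0.989  0.14   0.044  0.539]
 [ 0.147  0.939  0.312  0.254]
 [ 0.002  0.315 -0.949  0.34 ]
 [ 0.     0.     0.     1.   ]]
[0.5509768  0.3331936  0.19862152] [ 1.79907074e+02 -1.13954190e-01 -9.85540645e+01] [-0.41978737 -0.46850593 -0.89472914] [ 8.53847358e-01  1.57440866e-01  1.51320083e-01 -2.98182845e-04
 -1.56722450e+00 -1.00314412e+00]
[[320.06508022 224.96423741]]
```

View pics/w2.png

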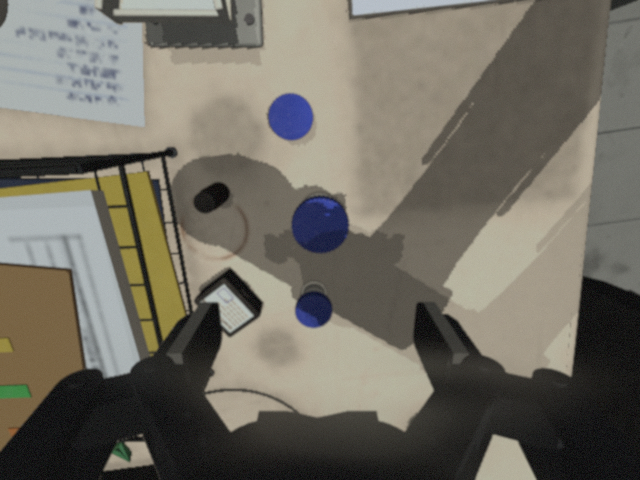

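The largest lid is centred at (320,224), matching the predicted (320,225). The vial at (212,197) and box at (230,300) are clear of the fingers. I'll descend and grip.

```bash
python3 - <<'E'
from h import *
V=tool(R.from_euler('z',-1.717))
go([.548,.335,.030],V)
E
```

```text
d cm [-0.17  0.29 16.86] a deg [ 0.09 -0.11 -0.18]
```

Emit:
{"name": "jog_arm", "arguments": {"motion": [{"gripper":8.5,"dx":-0.2,"dy":0.3,"dz":4,"ax":0,"ay":0,"az":0},{"gripper":8.5,"dx":-0.2,"dy":0.3,"dz":8,"ax":0,"ay":0,"az":0},{"gripper":8.5,"dx":-0.2,"dy":0.3,"dz":12,"ax":0,"ay":0,"az":0},{"gripper":8.5,"dx":-0.2,"dy":0.3,"dz":15,"ax":0,"ay":0,"az":0},{"gripper":8.5,"dx":-0.2,"dy":0.3,"dz":16.8,"ax":0,"ay":0,"az":0},{"gripper":8.5,"dx":-0.2,"dy":0.3,"dz":16.8,"ax":0,"ay":0,"az":0},{"gripper":4.8,"dx":-0.2,"dy":0.3,"dz":16.8,"ax":0,"ay":0,"az":0},{"gripper":4.8,"dx":-0.2,"dy":0.3,"dz":16.8,"ax":0,"ay":0,"az":0},{"gripper":4.8,"dx":-0.2,"dy":0.3,"dz":16.8,"ax":0,"ay":0,"az":0},{"gripper":4.8,"dx":-0.2,"dy":0.3,"dz":16.8,"ax":0,"ay":0,"az":0},{"gripper":4.8,"dx":-0.2,"dy":0.3,"dz":16.8,"ax":0,"ay":0,"az":0},{"gripper":4.8,"dx":-0.2,"dy":0.3,"dz":16.8,"ax":0,"ay":0,"az":0},{"gripper":4.8,"dx":-0.2,"dy":0.3,"dz":16.8,"ax":0,"ay":0,"az":0}], "force": 25}}

```text
time_s: 4.18
ee_pos: [0.5495, 0.3352, 0.0341]
orientation: [0.001, -0.652, 0.758, -0.0]
wrist_force: [-1.6, -0.2, 6.0]
gripper_width: 0.589
gripper_force: 25.8
```

```bash
python3 - <<'E'
from h import *
o=np.array([.6239,.1738,.0727]);L=laneR(-1.717)
p,q,s=cur();print(p,q.as_euler('xyz',degrees=True))
go(o+L.apply([.045,0,.034+.07]),tool(L))
E
```

```text
[0.54945855 0.33523427 0.03409313] [-1.79887000e+02  1.05717185e-01 -9.86197014e+01]
d cm [ 20.55  -9.83 -13.65] a deg [-0.13 -6.89 -0.24]
```

Emit:
{"name": "jog_arm", "arguments": {"motion": [{"gripper":4.8,"dx":0,"dy":0,"dz":-2,"ax":0,"ay":0,"az":0},{"gripper":4.8,"dx":0,"dy":0,"dz":-6,"ax":0,"ay":0,"az":0},{"gripper":4.8,"dx":0,"dy":0,"dz":-11,"ax":0,"ay":0,"az":0},{"gripper":4.8,"dx":2,"dy":-1,"dz":-13.7,"ax":0,"ay":-1,"az":-0.2},{"gripper":4.8,"dx":6,"dy":-3,"dz":-13.7,"ax":0,"ay":-3,"az":-0.2},{"gripper":4.8,"dx":11,"dy":-5.5,"dz":-13.7,"ax":0,"ay":-5,"az":-0.2},{"gripper":4.8,"dx":16,"dy":-8,"dz":-13.7,"ax":0,"ay":-6.9,"az":-0.2},{"gripper":4.8,"dx":19.5,"dy":-9.5,"dz":-13.7,"ax":0,"ay":-6.9,"az":-0.2},{"gripper":4.8,"dx":20.5,"dy":-9.8,"dz":-13.7,"ax":0,"ay":-6.9,"az":-0.2},{"gripper":4.8,"dx":20.5,"dy":-9.8,"dz":-13.7,"ax":0,"ay":-6.9,"az":-0.2},{"gripper":4.8,"dx":20.5,"dy":-9.8,"dz":-13.7,"ax":0,"ay":-6.9,"az":-0.2}]}}

```text
time_s: 5.55
ee_pos: [0.6145, 0.1184, 0.1692]
orientation: [0.046, -0.652, 0.755, 0.039]
wrist_force: [0.1, -0.1, -2.3]
gripper_width: 0.582
gripper_force: 26.7
```

```bash
python3 - <<'E'
from h import *
f=arm.grab_frame('wrist')
o=np.array([.6239,.1738,.0727]);L=laneR(-1.717)
p,q,s=cur();print('tcp lane',L.inv().apply(p-o),(L.inv()*q).as_euler('xyz',degrees=True),s['gripper_width'],s['wrist_force'])
img=cv2.convertScaleAbs(f['pixels'],alpha=1.3)
W=np.array([[0,-.0345,.018],[0,.0345,.018],[.055,.0245,.018],[.055,-.0245,.018],[.055,.0235,0],[.055,-.0235,0],[0,.0335,.006],[0,-.0335,.006]])
P=proj(f,L.apply(W)+o);print(np.round(P,1))
cv2.imwrite('pics/w3.png',img)
np.savez('w3.npz',**{k:np.array(v) for k,v in f.items()})
E
```

```text
tcp lane [ 0.04392002 -0.00125379  0.10258795] [ 1.79990568e+02 -8.68674308e-02  2.09195374e-02] 0.583531486059435 [-0.86356857  0.67632624 -2.66902498]
[[361.2 299.6]
 [269.8 299.5]
 [280.6 229.9]
 [350.3 230. ]
 [284.4 222.8]
 [346.7 222.9]
 [273.1 292. ]
 [358.1 292.1]]
```

View pics/w3.png

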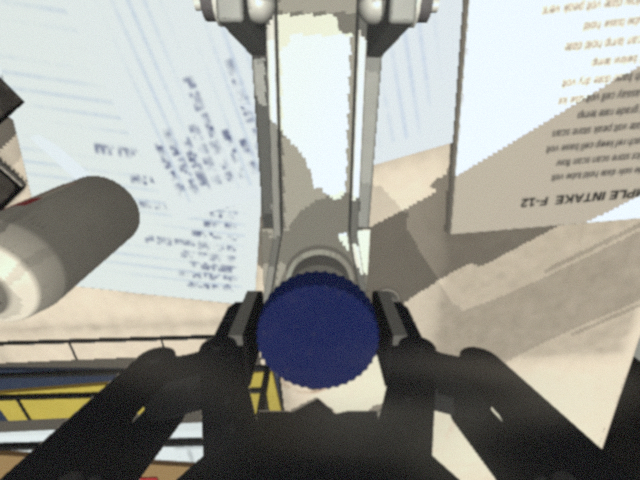

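The pot hangs over the lane at (318,330), with the lane walls at columns ~277 and ~355 and the head's front at the top. I'll enlarge it to check lateral fit and height.

```bash
python3 - <<'E'
from h import *
img=cv2.imread('pics/w3.png')
a=cv2.resize(img[0:150,240:400],None,fx=4,fy=4,interpolation=cv2.INTER_CUBIC)
cc=img[150:300,240:400]
a=np.hstack([cv2.resize(img[0:200,250:385],(400,592)),cv2.resize(img[150:300,250:385],(400,592))[:, :]])
cv2.imwrite('pics/c2.png',a)
E
```

```text
(no output)
```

View pics/c2.png

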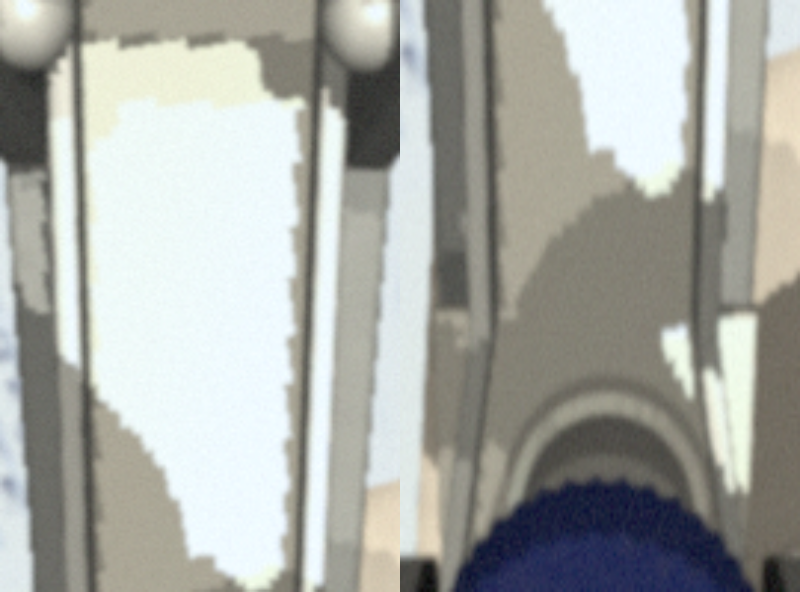

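```bash
cat > fit2.py <<'E'
from h import *
f=dict(np.load('w3.npz'))
rows=[(8.4,73,322),(101.4,85,310),(150,90,303),(200,95.5,298)]
obs=[(r,250+l*.3375,250+q*.3375) for r,l,q in rows]
def lane(v): return laneR(v[3]),v[:3]
def r(v):
    L,o=lane(v);e=[]
    xs=np.linspace(.055,.2,60)
    for s,k in((1,1),(-1,2)):
        P=proj(f,L.apply(np.c_[xs,0*xs+s*.0235,0*xs+.018])+o)
        i=np.argsort(P[:,1]);e+=[np.interp(ob[0],P[i,1],P[i,0])-ob[k] for ob in obs]
        e.append((proj(f,L.apply([.055,s*.0235,.018])+o)[0,1]-228.5)*.5)
        b=proj(f,L.apply([v[4],s*.0275,.048])+o)[0]
        e+=list(b-[259.5 if s>0 else 373,8.4])
    return np.array(e)
o=least_squares(r,[.6239,.1738,.0727,-1.717,.15],x_scale=[.01]*5);print(np.round(o.x,4));print(np.round(o.fun,1))
J=o.jac;print(np.sqrt(np.diag(np.linalg.inv(J.T@J))))
E
python3 fit2.py
```

```text
[ 0.6228  0.171   0.0769 -1.7178  0.1772]
[ 0.5 -0.6 -0.7 -0.9 -0.   0.9 -0.1 -0.7  0.2  0.9  0.9  0.  -0.6  0. ]
[0.00065254 0.0012039  0.00151685 0.00416309 0.00141415]
```

```bash
sed -i '$a o=np.array([.623,.1718,.0758]);L=laneR(-1.7175)' h.py; python3 - <<'E'
from h import *
go(o+L.apply([.045,0,.038]),tool(L))
E
```

```text
d cm [ 0.27 -0.06  6.13] a deg [ 0.01 -0.09  0.05]
```

Emit:
{"name": "jog_arm", "arguments": {"motion": [{"gripper":4.8,"dx":0.3,"dy":-0.1,"dz":1,"ax":0,"ay":0,"az":0},{"gripper":4.8,"dx":0.3,"dy":-0.1,"dz":3,"ax":0,"ay":0,"az":0},{"gripper":4.8,"dx":0.3,"dy":-0.1,"dz":5,"ax":0,"ay":0,"az":0},{"gripper":4.8,"dx":0.3,"dy":-0.1,"dz":5.6,"ax":0,"ay":0,"az":0},{"gripper":4.8,"dx":0.3,"dy":-0.1,"dz":5.9,"ax":0,"ay":0,"az":0},{"gripper":4.8,"dx":0.3,"dy":-0.1,"dz":6.0,"ax":0,"ay":0,"az":0},{"gripper":4.8,"dx":0.3,"dy":-0.1,"dz":6.0,"ax":0,"ay":0,"az":0},{"gripper":4.8,"dx":0.3,"dy":-0.1,"dz":6.0,"ax":0,"ay":0,"az":0}]}}

```text
time_s: 6.6
ee_pos: [0.617, 0.1211, 0.1108]
orientation: [0.047, -0.652, 0.756, 0.039]
wrist_force: [-2.4, -1.8, 6.5]
gripper_width: 0.589
gripper_force: 27.3
```

```bash
python3 - <<'E'
from h import *
p,q,s=cur();print(L.inv().apply(p-o),s['wrist_force'],s['ft_torque'])
E
```

```text
[0.04640293 0.00151019 0.04092314] [-2.40144236 -1.78705186  6.47033184] [-0.65544612  0.73195188  0.06297543]
```

```bash
python3 - <<'E'
from h import *
w=arm.grab_frame('wrist')['pixels'];t=arm.grab_frame('top')['pixels'];s=arm.grab_frame('scene')['pixels']
a=cv2.resize(s[165:265,240:340],(400,400),interpolation=cv2.INTER_CUBIC)
b=cv2.resize(w[150:400,190:440],(400,400))
c=cv2.resize(t[160:220,280:480],(800,200))
x=cv2.convertScaleAbs(np.vstack([np.hstack([a,b]),c[:200]]),alpha=1.5)
cv2.imwrite('pics/c3.png',x)
E
```

```text
(no output)
```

View pics/c3.png

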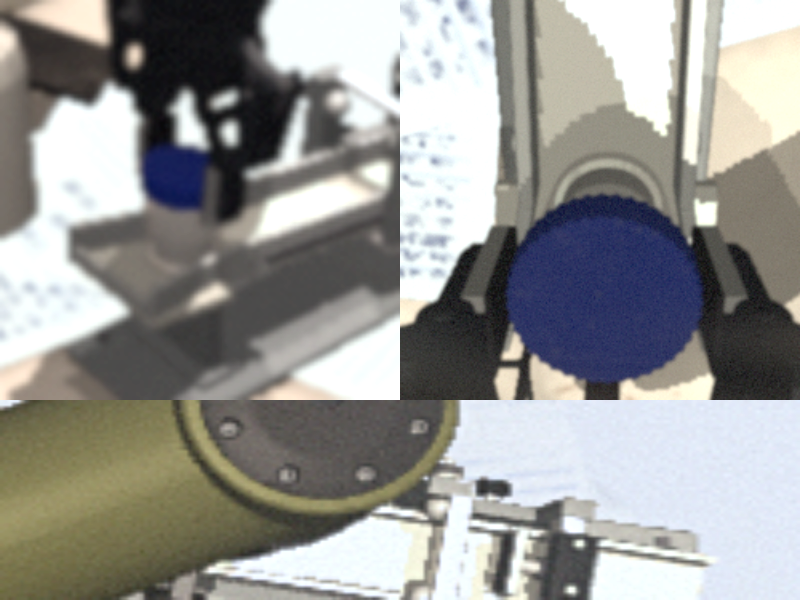

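The pot stands in the lane, its foot ring centred between the walls (composite columns 555–665 against walls 537–680). I'll ease the preload and release.

Emit:
{"name": "jog_arm", "arguments": {"motion": [{"gripper":4.8,"dx":0,"dy":0,"dz":-0.1,"ax":0,"ay":0,"az":0},{"gripper":4.8,"dx":0,"dy":0,"dz":-0.15,"ax":0,"ay":0,"az":0},{"gripper":5.4,"dx":0,"dy":0,"dz":-0.15,"ax":0,"ay":0,"az":0},{"gripper":5.8,"dx":0,"dy":0,"dz":-0.15,"ax":0,"ay":0,"az":0},{"gripper":6.4,"dx":0,"dy":0,"dz":-0.15,"ax":0,"ay":0,"az":0},{"gripper":7.2,"dx":0,"dy":0,"dz":-0.15,"ax":0,"ay":0,"az":0},{"gripper":7.2,"dx":0,"dy":0,"dz":-0.15,"ax":0,"ay":0,"az":0},{"gripper":7.2,"dx":0,"dy":0,"dz":-0.15,"ax":0,"ay":0,"az":0},{"gripper":7.2,"dx":0,"dy":0,"dz":-1,"ax":0,"ay":0,"az":0},{"gripper":7.2,"dx":0,"dy":0,"dz":-3,"ax":0,"ay":0,"az":0},{"gripper":7.2,"dx":0,"dy":0,"dz":-5,"ax":0,"ay":0,"az":0},{"gripper":4,"dx":-3,"dy":0,"dz":-6,"ax":0,"ay":0,"az":0},{"gripper":0,"dx":-6,"dy":0,"dz":-6,"ax":0,"ay":0,"az":0},{"gripper":0,"dx":-6,"dy":0,"dz":-6,"ax":0,"ay":0,"az":0},{"gripper":0,"dx":-6,"dy":0,"dz":-6,"ax":0,"ay":0,"az":0},{"gripper":0,"dx":-6,"dy":0,"dz":-6,"ax":0,"ay":0,"az":0}]}}

```text
time_s: 8.75
ee_pos: [0.6241, 0.1723, 0.1764]
orientation: [0.046, -0.652, 0.756, 0.039]
wrist_force: [0.5, -0.4, -0.1]
gripper_width: 0.003
gripper_force: 0.0
```

```bash
python3 - <<'E'
from h import *
f=arm.grab_frame('wrist');w=f['pixels'];np.savez('w4.npz',**{k:np.array(v) for k,v in f.items()})
p,q,s=cur();print(L.inv().apply(p-o),(L.inv()*q).as_euler('xyz',degrees=True),s['wrist_force'],s['gripper_width'])
t=arm.grab_frame('top')['pixels'];sc=arm.grab_frame('scene')['pixels']
a=cv2.resize(sc[165:265,240:340],(320,320),interpolation=cv2.INTER_CUBIC)
b=cv2.resize(w[0:320],(480,240));b=cv2.resize(w[60:380,80:560],(480,320))
c=cv2.resize(t[160:230,280:480],(800,280))
x=cv2.convertScaleAbs(np.vstack([np.hstack([a,b]),c]),alpha=1.3)
cv2.imwrite('pics/c4.png',x)
print(proj(f,o+L.apply([[.045,0,.064],[.045,.0255,.064],[.045,0,.005]])))
go(o+L.apply([-.005,0,.047]),tool(L))
E
```

```text
[-0.01286709  0.00105302  0.09968414] [-1.79972103e+02 -9.65133471e-02 -8.41933567e-02] [-0.42615004  0.04621931  0.23764105] 9.651028027346177e-05
[[319.11929485 171.94391415]
 [270.38042276 171.98796449]
 [318.75604968 160.50062145]]
d cm [0.79 0.1  5.25] a deg [-0.02 -0.1  -0.08]
```

View pics/c4.png

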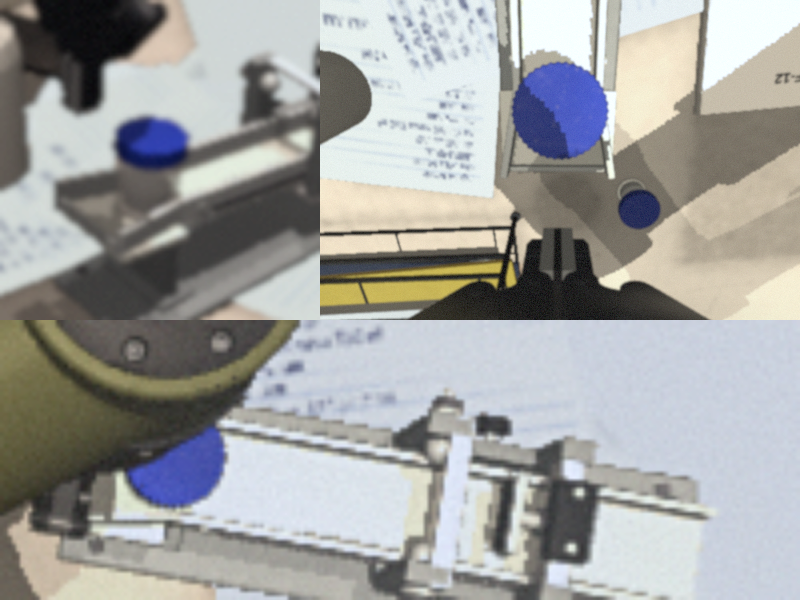

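The pot stands upright on the load point (lid at wrist px (320,170), predicted (319,172)), with the shut fingers behind it. I'll lower and start pushing.

Emit:
{"name": "jog_arm", "arguments": {"motion": [{"gripper":0,"dx":0.4,"dy":0.1,"dz":2,"ax":0,"ay":0,"az":0},{"gripper":0,"dx":0.4,"dy":0.1,"dz":4.2,"ax":0,"ay":0,"az":0},{"gripper":0,"dx":0.4,"dy":0.1,"dz":5.2,"ax":0,"ay":0,"az":0},{"gripper":0,"dx":0.7,"dy":0.1,"dz":5.2,"ax":0,"ay":0,"az":0},{"gripper":0,"dx":1.2,"dy":0.1,"dz":5.2,"ax":0,"ay":0,"az":0},{"gripper":0,"dx":1.7,"dy":0.1,"dz":5.2,"ax":0,"ay":0,"az":0},{"gripper":0,"dx":2.2,"dy":0.1,"dz":5.2,"ax":0,"ay":0,"az":0},{"gripper":0,"dx":2.7,"dy":0.1,"dz":5.2,"ax":0,"ay":0,"az":0},{"gripper":0,"dx":3.2,"dy":0.1,"dz":5.2,"ax":0,"ay":0,"az":0},{"gripper":0,"dx":3.7,"dy":0.1,"dz":5.2,"ax":0,"ay":0,"az":0},{"gripper":0,"dx":4.2,"dy":0.1,"dz":5.2,"ax":0,"ay":0,"az":0},{"gripper":0,"dx":4.7,"dy":0.1,"dz":5.2,"ax":0,"ay":0,"az":0},{"gripper":0,"dx":4.7,"dy":0.1,"dz":5.2,"ax":0,"ay":0,"az":0}]}}

```text
time_s: 10.52
ee_pos: [0.6171, 0.1327, 0.1186]
orientation: [0.045, -0.652, 0.756, 0.039]
wrist_force: [-0.3, 0.3, -0.2]
gripper_width: -0.003
gripper_force: 0.0
```

```bash
cat > st.py <<'E'
from h import *
p,q,s=cur();print('lane',L.inv().apply(p-o).round(4),'F lane',L.inv().apply(s['wrist_force']).round(2),s['time_s'])
f=arm.grab_frame('wrist');hs=cv2.cvtColor(f['pixels'],cv2.COLOR_BGR2HSV);m=cv2.inRange(hs,(105,120,40),(130,255,255))
n,_,st,c=cv2.connectedComponentsWithStats(m)
for i in range(1,n):
    if st[i,4]>2000: print(st[i],c[i].round(1))
h0=np.array([p+L.apply([.0365,0,.021]),p+L.apply([.0365,.0255,.021])]);print('pred lid if touching',proj(f,h0).round(1))
E
python3 st.py
```

```text
lane [ 0.034  -0.0002  0.0473] F lane [-0.22 -0.35 -0.24] 10.525
[  255   176   127   126 11905] [318.  238.2]
pred lid if touching [[317.  247.9]
 [250.6 247.9]]
```

Emit:
{"name": "jog_arm", "arguments": {"motion": [{"gripper":0,"dx":0.5,"dy":0,"dz":0,"ax":0,"ay":0,"az":0},{"gripper":0,"dx":1.0,"dy":0,"dz":0,"ax":0,"ay":0,"az":0},{"gripper":0,"dx":1.5,"dy":0,"dz":0,"ax":0,"ay":0,"az":0},{"gripper":0,"dx":2.0,"dy":0,"dz":0,"ax":0,"ay":0,"az":0},{"gripper":0,"dx":2.5,"dy":0,"dz":0,"ax":0,"ay":0,"az":0},{"gripper":0,"dx":3.0,"dy":0,"dz":0,"ax":0,"ay":0,"az":0},{"gripper":0,"dx":3.5,"dy":0,"dz":0,"ax":0,"ay":0,"az":0},{"gripper":0,"dx":4.0,"dy":0,"dz":0,"ax":0,"ay":0,"az":0},{"gripper":0,"dx":4.5,"dy":0,"dz":0,"ax":0,"ay":0,"az":0},{"gripper":0,"dx":5.0,"dy":0,"dz":0,"ax":0,"ay":0,"az":0},{"gripper":0,"dx":5.5,"dy":0,"dz":0,"ax":0,"ay":0,"az":0},{"gripper":0,"dx":6.0,"dy":0,"dz":0,"ax":0,"ay":0,"az":0},{"gripper":0,"dx":6.4,"dy":0,"dz":0,"ax":0,"ay":0,"az":0},{"gripper":0,"dx":6.7,"dy":0,"dz":0,"ax":0,"ay":0,"az":0},{"gripper":0,"dx":7.0,"dy":0,"dz":0,"ax":0,"ay":0,"az":0}]}}

```text
time_s: 12.45
ee_pos: [0.607, 0.0643, 0.1104]
orientation: [0.046, -0.652, 0.756, 0.039]
wrist_force: [0.1, 0.2, -0.7]
gripper_width: -0.003
gripper_force: 0.2
```

```bash
python3 st.py
```

```text
lane [ 1.036e-01 -1.000e-04  4.750e-02] F lane [-0.14  0.03 -0.7 ] 12.45
[  255   178   127   125 11853] [318.4 239.3]
pred lid if touching [[317.  247.9]
 [250.6 247.9]]
```

Emit:
{"name": "jog_arm", "arguments": {"motion": [{"gripper":0,"dx":0.2,"dy":0,"dz":0,"ax":0,"ay":0,"az":0},{"gripper":0,"dx":0.4,"dy":0,"dz":0,"ax":0,"ay":0,"az":0},{"gripper":0,"dx":0.6,"dy":0,"dz":0,"ax":0,"ay":0,"az":0},{"gripper":0,"dx":0.8,"dy":0,"dz":0,"ax":0,"ay":0,"az":0},{"gripper":0,"dx":1.0,"dy":0,"dz":0,"ax":0,"ay":0,"az":0},{"gripper":0,"dx":1.2,"dy":0,"dz":0,"ax":0,"ay":0,"az":0},{"gripper":0,"dx":1.4,"dy":0,"dz":0,"ax":0,"ay":0,"az":0}]}}

```text
time_s: 13.38
ee_pos: [0.6049, 0.0506, 0.1087]
orientation: [0.046, -0.652, 0.756, 0.039]
wrist_force: [0.3, 0.6, 0.6]
gripper_width: 0.0
gripper_force: 0.3
```

Emit:
{"name": "jog_arm", "arguments": {"motion": [{"gripper":0,"dx":0.15,"dy":0,"dz":0,"ax":0,"ay":0,"az":0},{"gripper":0,"dx":0.3,"dy":0,"dz":0,"ax":0,"ay":0,"az":0},{"gripper":0,"dx":0.45,"dy":0,"dz":0,"ax":0,"ay":0,"az":0},{"gripper":0,"dx":0.6,"dy":0,"dz":0,"ax":0,"ay":0,"az":0}]}}

```text
time_s: 13.88
ee_pos: [0.6042, 0.0452, 0.108]
orientation: [0.046, -0.652, 0.756, 0.039]
wrist_force: [0.2, 4.0, 0.4]
gripper_width: 0.001
gripper_force: 1.8
```

```bash
python3 st.py
```

```text
lane [ 0.1231 -0.      0.0476] F lane [-4.03 -0.39 -0.07] 13.875
[  254   204   127    98 10151] [316.9 247.4]
pred lid if touching [[317.  248.1]
 [250.6 248. ]]
```

Emit:
{"name": "jog_arm", "arguments": {"motion": [{"gripper":0,"dx":0.1,"dy":0,"dz":0,"ax":0,"ay":0,"az":0},{"gripper":0,"dx":0.2,"dy":0,"dz":0,"ax":0,"ay":0,"az":0},{"gripper":0,"dx":0.3,"dy":0,"dz":0,"ax":0,"ay":0,"az":0},{"gripper":0,"dx":0.4,"dy":0,"dz":0,"ax":0,"ay":0,"az":0}]}}

```text
time_s: 14.42
ee_pos: [0.6037, 0.0415, 0.1077]
orientation: [0.046, -0.652, 0.756, 0.039]
wrist_force: [0.8, 5.9, 1.2]
gripper_width: -0.003
gripper_force: 3.0
```

Emit:
{"name": "jog_arm", "arguments": {"motion": [{"gripper":0,"dx":0.1,"dy":0,"dz":0,"ax":0,"ay":0,"az":0},{"gripper":0,"dx":0.2,"dy":0,"dz":0,"ax":0,"ay":0,"az":0},{"gripper":0,"dx":0.3,"dy":0,"dz":0,"ax":0,"ay":0,"az":0},{"gripper":0,"dx":0.4,"dy":0,"dz":0,"ax":0,"ay":0,"az":0}]}}

```text
time_s: 14.92
ee_pos: [0.6032, 0.0379, 0.1073]
orientation: [0.047, -0.652, 0.756, 0.039]
wrist_force: [0.8, 5.9, 2.0]
gripper_width: 0.002
gripper_force: 3.3
```

Emit:
{"name": "jog_arm", "arguments": {"motion": [{"gripper":0,"dx":0.1,"dy":0,"dz":0,"ax":0,"ay":0,"az":0},{"gripper":0,"dx":0.2,"dy":0,"dz":0,"ax":0,"ay":0,"az":0},{"gripper":0,"dx":0.3,"dy":0,"dz":0,"ax":0,"ay":0,"az":0}]}}

```text
time_s: 15.3
ee_pos: [0.6027, 0.0349, 0.1069]
orientation: [0.046, -0.652, 0.756, 0.039]
wrist_force: [1.8, 6.2, 1.7]
gripper_width: -0.002
gripper_force: 3.2
```

```bash
python3 st.py
```

```text
lane [ 0.1336 -0.      0.0477] F lane [-6.58  0.85  0.95] 15.3
[ 254  232  127   71 6934] [317.  261.1]
pred lid if touching [[317.  248. ]
 [250.5 248. ]]
```

Emit:
{"name": "jog_arm", "arguments": {"motion": [{"gripper":0,"dx":0.1,"dy":0,"dz":0,"ax":0,"ay":0,"az":0},{"gripper":0,"dx":0.2,"dy":0,"dz":0,"ax":0,"ay":0,"az":0},{"gripper":0,"dx":0.3,"dy":0,"dz":0,"ax":0,"ay":0,"az":0}]}}

```text
time_s: 15.72
ee_pos: [0.6022, 0.0316, 0.1064]
orientation: [0.046, -0.652, 0.756, 0.039]
wrist_force: [0.6, 5.2, 1.3]
gripper_width: -0.0
gripper_force: 2.7
```

Emit:
{"name": "jog_arm", "arguments": {"motion": [{"gripper":0,"dx":0.1,"dy":0,"dz":0,"ax":0,"ay":0,"az":0},{"gripper":0,"dx":0.2,"dy":0,"dz":0,"ax":0,"ay":0,"az":0},{"gripper":0,"dx":0.3,"dy":0,"dz":0,"ax":0,"ay":0,"az":0}]}}

```text
time_s: 16.1
ee_pos: [0.6016, 0.0281, 0.1059]
orientation: [0.046, -0.652, 0.756, 0.039]
wrist_force: [1.2, 3.5, 1.1]
gripper_width: 0.002
gripper_force: 2.0
```

```bash
python3 st.py
```

```text
lane [ 0.1406 -0.0002  0.0476] F lane [-3.74  0.7   0.68] 16.1
[ 261  178  114   38 2930] [317.1 199.7]
[ 255  250  125   52 4693] [317.  270.8]
pred lid if touching [[317.  247.9]
 [250.6 247.9]]
```

Emit:
{"name": "jog_arm", "arguments": {"motion": [{"gripper":0,"dx":0.1,"dy":0,"dz":0,"ax":0,"ay":0,"az":0},{"gripper":0,"dx":0.2,"dy":0,"dz":0,"ax":0,"ay":0,"az":0},{"gripper":0,"dx":0.3,"dy":0,"dz":0,"ax":0,"ay":0,"az":0}]}}

```text
time_s: 16.52
ee_pos: [0.6011, 0.0249, 0.1055]
orientation: [0.045, -0.652, 0.756, 0.039]
wrist_force: [1.3, 2.1, 1.1]
gripper_width: 0.001
gripper_force: 1.3
```

```bash
python3 st.py
```

```text
lane [ 0.1438 -0.0002  0.0476] F lane [-2.34  0.94  0.86] 16.525
[ 257  178  121   46 3941] [317.3 204.6]
[ 256  258  122   45 3722] [316.8 275.3]
pred lid if touching [[317.  247.9]
 [250.6 247.9]]
```

Emit:
{"name": "jog_arm", "arguments": {"motion": [{"gripper":0,"dx":0.1,"dy":0,"dz":0,"ax":0,"ay":0,"az":0},{"gripper":0,"dx":0.2,"dy":0,"dz":0,"ax":0,"ay":0,"az":0}]}}

```text
time_s: 16.82
ee_pos: [0.6008, 0.023, 0.1052]
orientation: [0.045, -0.652, 0.756, 0.039]
wrist_force: [0.5, 1.2, 1.0]
gripper_width: 0.003
gripper_force: 0.9
```

```bash
python3 st.py
```

```text
lane [ 0.1457 -0.0002  0.0475] F lane [-1.37  0.37  0.83] 16.825
[ 255  178  124   51 4560] [317.2 207.4]
[ 259  262  115   40 3131] [316.8 278.1]
pred lid if touching [[317.  247.9]
 [250.6 247.9]]
```

Emit:
{"name": "jog_arm", "arguments": {"motion": [{"gripper":0,"dx":0.1,"dy":0,"dz":0,"ax":0,"ay":0,"az":0},{"gripper":0,"dx":0.2,"dy":0,"dz":0,"ax":0,"ay":0,"az":0}]}}

```text
time_s: 17.12
ee_pos: [0.6005, 0.0211, 0.105]
orientation: [0.045, -0.652, 0.756, 0.039]
wrist_force: [0.4, 1.0, 0.5]
gripper_width: 0.002
gripper_force: 0.6
```

```bash
python3 st.py
```

```text
lane [ 0.1477 -0.0002  0.0475] F lane [-1.11  0.28  0.41] 17.125
[ 254  178  127   56 5208] [317.1 210.2]
[ 262  267  112   36 2569] [316.8 281. ]
pred lid if touching [[317.  247.9]
 [250.6 247.9]]
```

Emit:
{"name": "jog_arm", "arguments": {"motion": [{"gripper":0,"dx":0.1,"dy":0,"dz":0,"ax":0,"ay":0,"az":0},{"gripper":0,"dx":0.2,"dy":0,"dz":0,"ax":0,"ay":0,"az":0}]}}

```text
time_s: 17.42
ee_pos: [0.6002, 0.0191, 0.1047]
orientation: [0.045, -0.652, 0.756, 0.039]
wrist_force: [-0.8, 0.3, -0.4]
gripper_width: 0.001
gripper_force: 0.2
```

```bash
python3 st.py
```

```text
lane [ 0.1497 -0.0002  0.0475] F lane [-0.18 -0.8  -0.38] 17.425
[ 253  178  128   61 5837] [317.  212.9]
[ 264  272  105   31 2051] [316.4 283.8]
pred lid if touching [[317.  247.9]
 [250.5 247.9]]
```

Emit:
{"name": "jog_arm", "arguments": {"motion": [{"gripper":0,"dx":0.1,"dy":0,"dz":0,"ax":0,"ay":0,"az":0},{"gripper":0,"dx":0.2,"dy":0,"dz":0,"ax":0,"ay":0,"az":0}]}}

```text
time_s: 17.73
ee_pos: [0.5999, 0.0172, 0.1045]
orientation: [0.046, -0.652, 0.756, 0.039]
wrist_force: [-0.0, -0.1, -0.4]
gripper_width: -0.0
gripper_force: 0.0
```

```bash
python3 st.py
```

```text
lane [ 0.1517 -0.0002  0.0476] F lane [ 0.16  0.01 -0.43] 17.725
[ 253  180  129   64 6419] [317.2 215.8]
pred lid if touching [[317.  247.9]
 [250.6 247.9]]
```

Emit:
{"name": "jog_arm", "arguments": {"motion": [{"gripper":0,"dx":0.1,"dy":0,"dz":0,"ax":0,"ay":0,"az":0},{"gripper":0,"dx":0.2,"dy":0,"dz":0,"ax":0,"ay":0,"az":0}]}}

```text
time_s: 18.02
ee_pos: [0.5998, 0.0159, 0.1044]
orientation: [0.046, -0.652, 0.756, 0.039]
wrist_force: [0.9, 3.7, 0.2]
gripper_width: 0.001
gripper_force: 1.8
```

```bash
python3 st.py
```

```text
lane [ 1.529e-01 -1.000e-04  4.760e-02] F lane [-3.83  0.35 -0.26] 18.025
[ 253  181  129   66 6752] [317.3 217.7]
pred lid if touching [[317.  248. ]
 [250.6 247.9]]
```

Force rose from about 0 to 3.8 N over ~1 mm, with the lid edge passing under the stop plate. That looks like the stop, so I'll back off and check with a picture.

Emit:
{"name": "jog_arm", "arguments": {"motion": [{"gripper":0,"dx":-0.3,"dy":0,"dz":0,"ax":0,"ay":0,"az":0},{"gripper":0,"dx":-1.5,"dy":0,"dz":0,"ax":0,"ay":0,"az":0},{"gripper":0,"dx":-3,"dy":0,"dz":0,"ax":0,"ay":0,"az":0},{"gripper":0,"dx":-6,"dy":0,"dz":-2,"ax":0,"ay":0,"az":0},{"gripper":0,"dx":-9,"dy":0,"dz":-4,"ax":0,"ay":0,"az":0},{"gripper":0,"dx":-10,"dy":0,"dz":-5,"ax":0,"ay":0,"az":0},{"gripper":0,"dx":-10,"dy":0,"dz":-5,"ax":0,"ay":0,"az":0},{"gripper":0,"dx":-10,"dy":0,"dz":-5,"ax":0,"ay":0,"az":0}]}}

```text
time_s: 19.08
ee_pos: [0.6129, 0.1072, 0.1648]
orientation: [0.045, -0.652, 0.756, 0.04]
wrist_force: [0.1, 0.9, -0.5]
gripper_width: 0.001
gripper_force: 0.0
```

```bash
python3 st.py; python3 - <<'E'
from h import *
w=arm.grab_frame('wrist')['pixels'];t=arm.grab_frame('top')['pixels'];sc=arm.grab_frame('scene')['pixels']
a=cv2.resize(sc[165:245,300:400],(400,320),interpolation=cv2.INTER_CUBIC)
b=cv2.resize(w[0:200,195:445],(400,320),interpolation=cv2.INTER_CUBIC)
c=cv2.resize(t[175:245,360:460],(400,280),interpolation=cv2.INTER_CUBIC)
t0=cv2.imread('pics/top0.png');d=cv2.resize(t0[175:245,360:460],(400,280),interpolation=cv2.INTER_CUBIC)
x=cv2.convertScaleAbs(np.vstack([np.hstack([a,b]),np.hstack([c,d])]),alpha=1.3)
cv2.imwrite('pics/c5.png',x)
E
```

```text
lane [ 0.054  -0.0006  0.0963] F lane [-0.84 -0.02 -0.61] 19.075
[ 266   22  100   40 2756] [315.5  38.1]
pred lid if touching [[317.1 248. ]
 [250.7 248. ]]
```

View pics/c5.png

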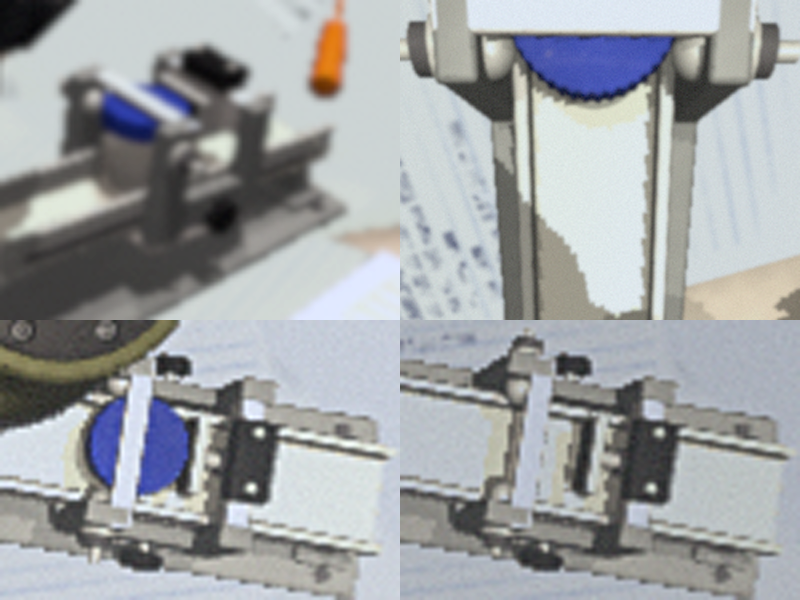

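The pot is under the bar with its lid edge against the dark stop plate (lower-left panel, lid 87–190, plate ~195). The balls flank it just behind its middle. I'll check lid and stop travel numerically.

```bash
python3 - <<'E'
from h import *
f=arm.grab_frame('top')
# axes: lane coords at lid height from top image
def inv(px,z):
    g=lambda v:(proj(f,o+L.apply([v[0],v[1],z]))[0]-px);return least_squares(g,[.18,0]).x
hs=cv2.cvtColor(f['pixels'],cv2.COLOR_BGR2HSV);m=cv2.inRange(hs,(105,120,40),(130,255,255))
m[:, :375]=0;m[:190]=0;m[225:]=0;m[:,420:]=0
ys,xs=np.nonzero(m);h=cv2.convexHull(np.c_[xs,ys].astype(np.float32));c,r=cv2.minEnclosingCircle(h);print('lid',c,r,inv(np.array(c),.062))
for b in([389.3,191.3],[383.8,220.0]): print('ball',inv(np.array(b),.052))
t0=cv2.imread('pics/top0.png');y=np.array([-.012,-.006,0,.006,.012])
X=np.arange(.2,.245,.001)
for n,im in(('before',t0),('now',f['pixels'])):
    P=np.array([proj(f,o+L.apply(np.c_[X,0*X+k,0*X+.062])) for k in y]).astype(np.float32)
    v=cv2.remap(cv2.cvtColor(im,cv2.COLOR_BGR2GRAY),P[...,0],P[...,1],cv2.INTER_LINEAR).mean(0);print(n,v.astype(int).tolist())
E
```

```text
lid (394.11395263671875, 205.76512145996094) 12.318486213684082 [0.19027436 0.00189113]
ball [0.17845184 0.03057542]
ball [ 0.17597917 -0.02864671]
before [144, 143, 143, 144, 142, 133, 113, 97, 94, 93, 80, 59, 43, 37, 35, 37, 49, 70, 100, 133, 149, 151, 147, 139, 126, 120, 116, 105, 94, 89, 84, 81, 78, 71, 62, 54, 45, 40, 38, 39, 42, 45, 48, 48, 46]
now [69, 68, 68, 68, 67, 66, 66, 66, 67, 68, 69, 69, 65, 60, 56, 49, 45, 51, 70, 100, 139, 167, 175, 171, 162, 148, 133, 117, 106, 101, 97, 92, 89, 80, 71, 61, 49, 41, 39, 41, 46, 52, 54, 54, 52]
```

Lid axis is 13 mm past the balls, and the stop is pressed back about 1 mm. The pot is home and the robot is clear.

```bash
python3 -c "
from plant import arm
print(arm.hand_in())"
```

```text
the job is handed in; nothing more can be done
None
```

I handed the job in with the pot in the lane, against the sprung stop: its axis is about 13 mm past the plungers and the stop is pressed back about 1 mm, both estimated from the top camera. The last push I read was 3.8 N, the arm is clear, and the vial and black box were not touched.

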